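# Wedge the specimen plate off its frame

### The arm

A 6-joint arm with a two-finger parallel gripper is mounted at the origin on a cart in front of the work surface, level with it; the furniture and walls round the work are solid. World frame = base frame: x ahead of the robot, y to its left, z up, the work surface at z = 0. Lengths are in m, angles in rad, forces in N, time in s.
With the tool pointing down it reaches from about 0.35 to 0.775 m from the base axis. Payload 5.5 kg.
Tool frame: the origin (TCP) lies midway between the tips of the shut fingers; the grasp point (between the pads) lies 19 mm behind it; z points along the fingers, y is the line along which they close (so a half turn about z gives the same grasp; the last joint's range is limited). The gripper opens to 85 mm and grips with 20 to 120 N. Pads are 22 mm wide; open, the fingers measure 114 mm over their backs; the gripper's body (76 mm by 85 mm) begins 54 mm behind the grasp point. The pads swing forward as they close: fully open they stand 13 mm farther back than shut.
Start: joints at [1.186, 0.313, 0.046, 1.304, 0, 1.431], TCP at [0.139, 0.558, 0.231] pointing down, gripper open.
Joint ranges: [-2.76, 2.76], [-0.86, 1.69], [-1.03, 1.26], [-2.2, 2.34], [-1.47, 1.5], [-3.14, 3.14]. Speed limits (rad/s): [2.57, 2.57, 3.14, 3.14, 3.14, 3.14].

### API

Orientations are given as a unit quaternion [w, x, y, z].
In Python, from workcell import telemetry, imaging, env gives the robot as it stands. The module is installed in compiled form; this text tells all that it offers.
- The arm moves only by the tool step_arm, never from a script. Its argument "moves" is a list of rows, each a list of 3 entries, a list of its own where there are three numbers: the shift along the tool's x, y, z in mm, then the turn, a rotation vector about the tool's x, y, z in rad, then the finger opening in mm, from 0 to 85.4. A call has 1 to 8 rows; each row is the pose to reach, as a shift and turn from the pose commanded when the call began, along the tool's axes at that moment; what a row does not reach only later rows make up. A row lasts 1/12 s, in which the tool goes at most 41.7 mm and 7.16 degrees, less where a joint would pass 70% of its speed; a pose out of reach is approached as far as the arm can. A call with a gripper value outside its range is refused whole. The fingers move at their own pace and stop on an object; "grip_force" is the grip in N (left out, the last holds). Time passes only in rows, so rows that repeat a pose let the fingers close. It gives the time, the measured TCP pose, the force, the opening and the grip force at its end, in the units of the state.
- telemetry.get_state(): the state, without advancing time (a new reading comes with each control period).
- imaging.read_camera(name): name is "scene" or "top" or "wrist"; returns the picture (400x640x3 uint8, red, green, blue); there is no depth.
- imaging.camera_params(name): a dict with "camera_matrix" (3x3 intrinsics, pixels), "pose" (4x4, takes a point from camera to world coordinates). Camera axes: x right, y up, looking along -z (the intrinsics and any distortion apply to the point x, -y, -z); pixel columns grow to the right and rows downward; lengths in m; the calibration is good to about 2 mm. The wrist camera is an equidistant fisheye: a pixel r from the principal point sees the ray r / f radians off the axis. A picture is of the moment at which its call begins: read the wrist's pose just before it. camera_params takes no time and is no camera call; for the wrist camera it gives the pose at the moment of the call.
- env.hand_in(): hands the job in; it is judged then, once.
The state is a dict: "clock": time; "joint_pos": joint angles; "qvel": joint speeds; "tau": joint torques, N m; "tcp_pos": TCP position; "orientation": TCP orientation; "wrist_force": force on the tool from outside, world axes, zero at the start; "ft_torque": the same for the moment, N m; "finger_gap": finger opening in m; "grip_force": force on a finger pad.
Only numpy, scipy, OpenCV 4.12 (cv2) and the standard library are available. Lean on these libraries where they do the work, as an engineer would, in place of code of your own. Each camera call takes 0.05 s, during which the arm holds its last target. There are 200 camera calls.

### The job

On the small metal specimen stand a hinged steel plate carries a mortar cube and rests on its frame. Take the long slim wedge by its upright grip and push it, nose first along the worktop, under the middle of the plate's front edge until the plate just lifts off the frame: a gap of a few millimetres, less than 1 cm. Do not lift the plate with the gripper, keep the cube standing where it is, leave the stubby wedge and everything else alone, and finish still gripping the wedge with the plate resting on it.

Things in the scene. Friction and masses are not known exactly. Their poses are not given: they have to be found in the camera images.
- stand: Stand screwed to the worktop: U-shaped aluminium frame 12 mm high, 120 mm deep (x), 110 mm wide (y), under a hinged steel plate. Origin: centre of its underside, on the worktop. Its open front is the -x side, towards the robot; x points into the opening, which is 82 mm wide (y -41 to +41 mm), 12 mm high, 100 mm deep; its floor is the worktop.
- stand_mouth (a point): Middle of the front opening of the stand, on the worktop, straight under the plate's front edge (60 mm in front of the stand's origin); same axes as stand.
- plate (a joint): Hinge of the steel plate (about 0.7 kg, 115 x 106 x 8 mm), along the stand's back, 115 mm behind the plate's front edge. 0 rad: plate level, resting on the frame, its underside 12 mm above the worktop; grows as the front edge rises; the gap under its front edge is 0.115 m times the value. It falls back by its own weight.
- plate_front (a point): Middle of the lower front edge of the plate, 12 mm above the worktop at rest.
- specimen_mid (a point): Centre of the grey mortar cube, 50 mm, about 0.26 kg, standing loose on the plate near its middle (top of plate 20 mm above the worktop, top of cube 70 mm).
- long_wedge_grip (a point): Centre of the upright grip of the long slim steel wedge (0.25 kg), 48 mm above its underside. The grip is a bar 16 mm across (y), 24 mm along (x), from 24 to 70 mm high, on the wedge's thick end. Axes: x towards the thin nose, z up. The wedge is 104 mm long, 36 mm wide; its nose is 92 mm in front of the grip's centre, its back 12 mm behind it.
- long_wedge_nose (a point): Middle of the long wedge's thin front edge, 2 mm above its underside. From here, 4 mm high, the top is a plain ramp up to 24 mm high 80 mm farther back (1 mm up per 4 mm), then flat under the grip: it meets the plate, 12 mm up, when the nose is 32 mm in, and lifts it 1 mm for each 4 mm pushed farther.
- stub_wedge_grip (a point): Grip centre of the stubby wedge, not to be used: same grip, axes and width, but 64 mm long (nose 52 mm in front of the grip's centre) and its nose is 17 mm thick, too thick for the opening. The two wedges lie on the worktop between balance and stand, one nearer and one farther, either way round.
- analytical_balance: Analytical balance with a glass draught shield, a fixed obstacle left of the wedges: 355 mm deep (its x), 232 mm wide (its y), 303 mm high; the front 100 mm is only 70 mm high. Origin: centre of its underside. An arm coming from the left must pass above it or between it and the robot.
- mould_mid (a point): Centre of the brass mould, 62 x 62 x 60 mm, a bystander beyond the wedges.
- ring_mid (a point): Centre of the grey steel ring, 50 mm across and 42 mm high, a bystander beyond the wedges.
Mind the look-alikes: they are no part of the job. Leave any pink look-alike of the part that bears specimen_mid alone.

How it is judged:
On the way:
1. the gripper holds the long wedge flat with its nose at least 10 mm in under the plate, between the frame's sides, while the plate still rests on the frame (x of long_wedge_nose in the frame of stand_mouth above 0.01 m and y of long_wedge_nose in the frame of stand_mouth between -0.04 and 0.04 m and height (world z) of long_wedge_nose below 0.011 m and value of joint plate below 0.01 rad and contact force between the fingers and long_wedge above 1 N), for 0.05 s.
At the end, for the whole second after the job is handed in: Plate front edge 1.5 to 10 mm off the frame (0.013 to 0.087 rad), carried by the long wedge alone; wedge flat within 8 degrees, nose within 30 mm of the opening's middle, held by the fingers; cube upright, moved under 20 mm; stubby wedge, mould and ring moved under 30 mm (value of joint plate between 0.013 and 0.087 rad and contact force between long_wedge and plate above 0.7 N and contact force between the fingers and long_wedge above 2 N and contact force between each of the arm, stub_wedge and plate below 0.2 N and angle between each of long_wedge_grip, specimen_mid's own z axis and vertical below 0.14 rad and y of long_wedge_nose in the frame of stand_mouth between -0.03 and 0.03 m and height (world z) of long_wedge_nose below 0.011 m and distance of specimen_mid from where it was at the start of the episode below 0.02 m and velocity of joint plate between -0.05 and 0.05 rad/s and distance of each of stub_wedge_grip, mould_mid, ring_mid from where it was at the start of the episode below 0.03 m); the arm keeps its last pose, push and grip.
It fails at once if the plate is raised far too high (front gap over 14 mm) (value of joint plate above 0.122 rad).
It fails at once if the robot pushes or lifts the plate itself (over 1 N) (contact force between the arm and plate above 1 N).
It fails at once if the robot touches the mortar cube (over 1 N) (contact force between the arm and specimen above 1 N).
It fails at once if the stubby wedge, the mould or the ring is shifted by more than 30 mm (distance of any of stub_wedge_grip, mould_mid, ring_mid from where it was at the start of the episode above 0.03 m).
It also fails if it takes over 45 s, if anything falls off the work surface, if the arm or the gripper's body presses on something with over 40 N, if the wrist force passes 120 N, or if a joint passes its speed limit or range.

## Working session

There is one attempt and no reset: what is moved stays moved. The work goes in short steps, Python scripts to look and compute and a tool call to move; the robot and the scene stay as the last step left them, time stands still between calls to the robot, and variables do not carry over. Pictures are saved under pics/ and viewed, at most 10 in all, crops included, and the job is handed in when it is done.

Besides the shell and the picture viewer there is one more tool, called by a JSON object that holds its "api" and its "payload". step_arm: Moves the arm, as the interface text tells. Its arguments: {"type":"object","properties":{"moves":{"type":"array"},"grip_force":{"type":"number"}},"required":["moves"]}

```bash
mkdir -p pics; python3 - <<'E'
from workcell import telemetry, imaging
import cv2,numpy as np
s=telemetry.get_state();print({k:np.round(v,3).tolist() for k,v in s.items()})
for n in("scene","top"):
    cv2.imwrite(f"pics/{n}0.png",imaging.read_camera(n)[:,:,::-1])
    p=imaging.camera_params(n);print(n,np.round(p["camera_matrix"],1).tolist(),np.round(p["pose"],3).tolist(),p.keys())
E
```

```text
{'clock': 0.0, 'joint_pos': [1.186, 0.314, 0.045, 1.304, -0.0, 1.431], 'qvel': [-0.0, -0.0, 0.001, 0.0, 0.0, 0.001], 'tau': [-0.0, -48.062, 29.854, 0.019, 0.0, 0.0], 'tcp_pos': [0.139, 0.557, 0.23], 'orientation': [-0.0, 0.122, 0.993, -0.001], 'wrist_force': [-1.357, -0.302, 0.235], 'ft_torque': [-0.063, 0.013, 0.006], 'grip_force': 0.0, 'finger_gap': 0.085}
scene [[412.3, 0.0, 313.4], [0.0, 412.3, 196.6], [0.0, 0.0, 1.0]] [[0.829, 0.214, -0.516, 0.135], [-0.558, 0.357, -0.749, -0.778], [0.024, 0.909, 0.416, 0.435], [0.0, 0.0, 0.0, 1.0]] dict_keys(['camera_matrix', 'pose'])
top [[498.1, 0.0, 316.9], [0.0, 498.1, 203.5], [0.0, 0.0, 1.0]] [[-0.001, 0.994, -0.108, 0.439], [-1.0, -0.002, -0.015, -0.161], [-0.015, 0.108, 0.994, 1.127], [0.0, 0.0, 0.0, 1.0]] dict_keys(['camera_matrix', 'pose'])
```

View pics/top0.png

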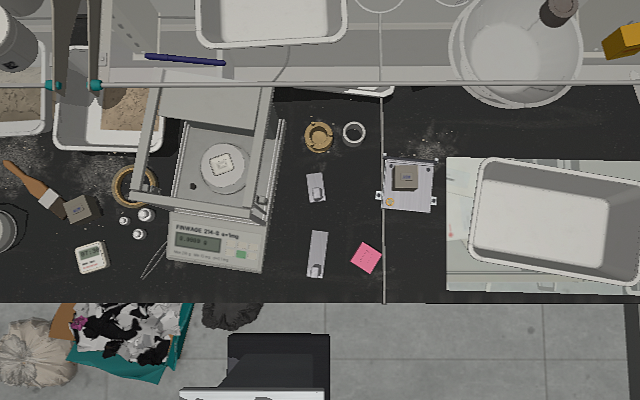

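View pics/scene0.png

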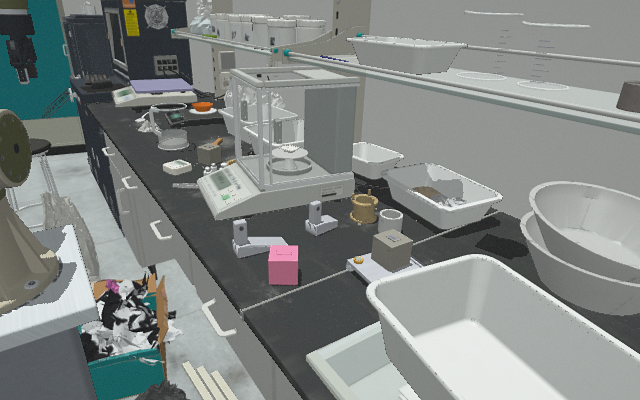

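The top view shows the long wedge nearer the robot: grip at about (316,268), nose up-image at about (317,232). The stub is at (316,187), the stand at (408,185) and the pink decoy at (366,257). I'll enlarge the crop to measure.

```bash
cat > h.py <<'E'
from workcell import telemetry, imaging
import cv2,numpy as np
from scipy.spatial.transform import Rotation as R
def ray(n,uv,z,P=None):
    P=P or imaging.camera_params(n);K=P["camera_matrix"];T=np.array(P["pose"])
    a=np.array([(uv[0]-K[0][2])/K[0][0],(uv[1]-K[1][2])/K[1][1]])
    if n=="wrist":
        r=np.hypot(*a);d=np.r_[a/r*np.sin(r),np.cos(r)] if r>0 else np.array([0,0,1.])
    else: d=np.r_[a,1]
    d=T[:3,:3]@(d*[1,-1,-1]);o=T[:3,3];return o+d*(z-o[2])/d[2]
def proj(n,p,P=None):
    P=P or imaging.camera_params(n);K=P["camera_matrix"];T=np.array(P["pose"])
    c=T[:3,:3].T@(np.array(p)-T[:3,3])*[1,-1,-1]
    if n=="wrist":
        r=np.hypot(c[0],c[1]);c=np.r_[c[:2]/r*np.arctan2(r,c[2]),1]
    else: c=c/c[2]
    return K[0][0]*c[0]+K[0][2],K[1][1]*c[1]+K[1][2]
def q2R(q): return R.from_quat(np.r_[q[1:],q[0]])
E
python3 - <<'E'
from h import *
i=cv2.imread("pics/top0.png");c=i[110:290,280:460]
cv2.imwrite("pics/c1.png",cv2.resize(np.hstack([c[35:,10:70],c[35:,85:165]]),None,fx=4.1,fy=4.1,interpolation=cv2.INTER_CUBIC))
E
```

```text
(no output)
```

View pics/c1.png

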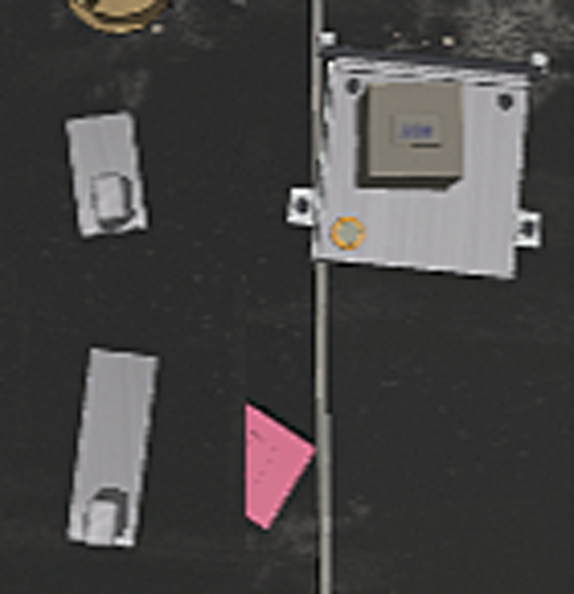

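```bash
python3 - <<'E'
from h import *
def L(X,Y): return (290+X/4.1 if X<246 else 365+(X-246)/4.1, 145+Y/4.1)
g=lambda X,Y,z: ray("top",L(X,Y),z)
n=(g(91,349,.004)+g(158,357,.004))/2; b=(g(67,538,.012)+g(133,546,.012))/2; gt=g(103,522,.07)
print("nose",n,"back",b,"gripTop",gt,"len",np.linalg.norm((n-b)[:2]),"yaw",np.degrees(np.arctan2(*(n-b)[1::-1])), "w",np.linalg.norm(g(91,349,.004)-g(158,357,.004)))
A,B=g(313,259,.018),g(514,277,.018);e=A-B
print("front",A,B,(A+B)/2,"w",np.linalg.norm(e),"yaw",np.degrees(np.arctan2(-e[0],e[1])))
C,D=g(298,205,.003),g(529,229,.003);print("ears mid",(C+D)/2,np.degrees(np.arctan2(-(C-D)[0],(C-D)[1])))
print("side yaw", np.degrees(np.arctan2(*(g(528,92,.02)-g(514,274,.02))[1::-1])))
print("cube top",g(415,130,.07),"stub grip",g(112,198,.07),"pink",ray("top",(366,255),.05))
print("balance front right corner",ray("top",(262,272),.07))
E
```

```text
nose [ 0.49882217 -0.15197724  0.004     ] back [ 0.39621847 -0.13863493  0.012     ] gripTop [ 0.4086156  -0.14133182  0.07      ] len 0.103467569256288 yaw -7.409016311152689 w 0.037114971455317954
front [ 0.54908374 -0.28840028  0.018     ] [ 0.53900886 -0.39731952  0.018     ] [ 0.5440463 -0.3428599  0.018    ] w 0.10938420335596055 yaw -5.284740685531234
ears mid [ 0.57379864 -0.34586305  0.003     ] -6.144804110505949
side yaw -5.807200000989638
cube top [ 0.61155309 -0.33661642  0.07      ] stub grip [ 0.57623906 -0.14609417  0.07      ] pink [ 0.44487638 -0.25032184  0.05      ]
balance front right corner [ 0.4093141  -0.02935268  0.07      ]
```

{"api": "step_arm", "payload": {"moves": [[[-260,-253,-10],[0,0,-0.115],85],[[-260,-253,-10],[0,0,-0.115],85],[[-260,-253,-10],[0,0,-0.115],85],[[-260,-253,-10],[0,0,-0.115],85],[[-260,-253,-10],[0,0,-0.115],85],[[-260,-253,-10],[0,0,-0.115],85],[[-260,-253,-10],[0,0,-0.115],85],[[-260,-253,-10],[0,0,-0.115],85]]}}

```text
clock: 0.77
tcp_pos: [0.315, 0.2727, 0.2404]
orientation: [-0.0, 0.065, 0.998, 0.0]
wrist_force: [1.3, -0.2, 0.6]
finger_gap: 0.0854
grip_force: 0.0
```

{"api": "step_arm", "payload": {"moves": [[[-108,-281,0],[0,0,0],85],[[-108,-281,0],[0,0,0],85],[[-108,-281,0],[0,0,0],85],[[-108,-281,0],[0,0,0],85],[[-108,-281,0],[0,0,0],85],[[-108,-281,0],[0,0,0],85],[[-108,-281,0],[0,0,0],85],[[-108,-281,0],[0,0,0],85]]}}

```text
clock: 1.43
tcp_pos: [0.3866, -0.0231, 0.2403]
orientation: [0.001, 0.068, 0.998, -0.001]
wrist_force: [1.6, 0.2, -0.0]
finger_gap: 0.085
grip_force: 0.0
```

{"api": "step_arm", "payload": {"moves": [[[-36,-114,0],[0,0,0],85],[[-36,-114,0],[0,0,0],85],[[-36,-114,40],[0,0,0],85],[[-36,-114,70],[0,0,0],85],[[-36,-114,70],[0,0,0],85],[[-36,-114,70],[0,0,0],85],[[-36,-114,70],[0,0,0],85]]}}

```text
clock: 2.02
tcp_pos: [0.4064, -0.135, 0.1714]
orientation: [-0.0, 0.065, 0.998, 0.0]
wrist_force: [-0.1, 0.9, -0.3]
finger_gap: 0.0847
grip_force: 0.0
```

```bash
python3 - <<'E'
from h import *
s=telemetry.get_state();P=imaging.camera_params("wrist")
i=imaging.read_camera("wrist")[:,:,::-1].copy();cv2.imwrite("pics/w1.png",i)
import pickle;pickle.dump(P,open("w1.pkl","wb"))
print(s["tcp_pos"],s["orientation"],P["camera_matrix"],np.round(P["pose"],3))
for n,p in dict(griptop=(.4086,-.141,.07),nose=(.4988,-.152,.004)).items(): print(n,np.round(proj("wrist",p,P),1))
E
```

```text
[ 0.40644    -0.13502427  0.17139097] [-1.10830336e-04  6.45322671e-02  9.97915581e-01  2.58861771e-04] [[309.70691629   0.         320.57719689]
 [  0.         309.70691629 196.25924123]
 [  0.           0.           1.        ]] [[ 0.13  -0.947 -0.293  0.331]
 [ 0.992  0.124  0.039 -0.126]
 [-0.    -0.295  0.955  0.315]
 [ 0.     0.     0.     1.   ]]
griptop [314.5 200. ]
nose [316.8 258.3]
```

View pics/w1.png

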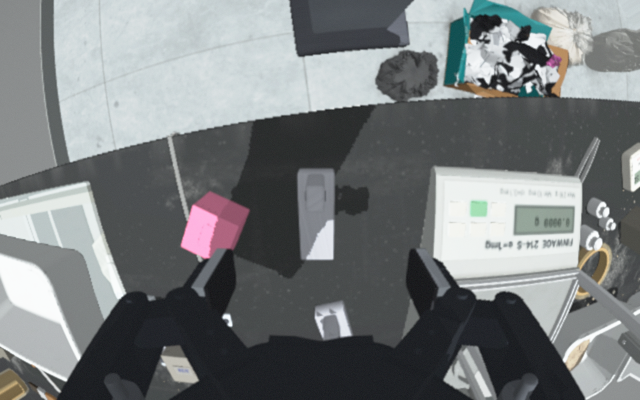

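```bash
python3 - <<'E'
from h import *
import pickle;P=pickle.load(open("w1.pkl","rb"))
i=cv2.imread("pics/w1.png")
c=lambda a:a
cv2.imwrite("pics/w1c.png",cv2.resize(cv2.convertScaleAbs(np.hstack([i[155:275,285:350],i[155:275,170:255]]),alpha=1.6),None,fx=5,fy=5,interpolation=cv2.INTER_CUBIC))
for n,uv,z in [("noseL",(304,260.5),.004),("noseR",(333,260.5),.004),("grip",(315.5,193),.07)]: print(n,ray("wrist",uv,z,P))
E
```

```text
noseL [ 0.49987575 -0.16690981  0.004     ]
noseR [ 0.50412101 -0.13410514  0.004     ]
grip [ 0.40273051 -0.13932751  0.07      ]
```

View pics/w1c.png

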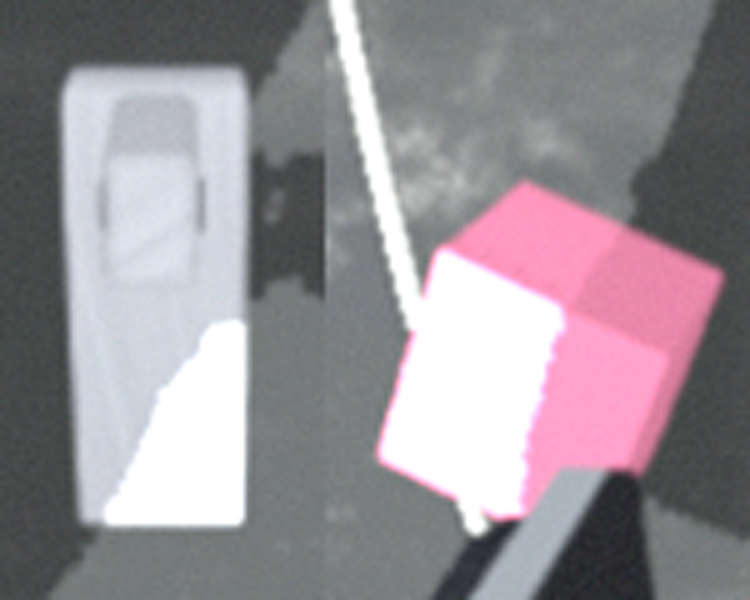

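```bash
python3 - <<'E'
from h import *
import pickle;P=pickle.load(open("w1.pkl","rb"))
g=lambda X,Y,z: ray("wrist",((285 if X<325 else 170-65)+X/5,155+Y/5),z,P)
a,b=g(78,523,.004),g(245,523,.004);n=(a+b)/2
gt=g(150,217,.07);bk=(g(62,95,.024)+g(246,95,.024))/2;bw=(g(70,66,.0)+g(245,66,.0))/2
print("nose",n,"w",np.linalg.norm(a-b),"grip",gt,"bk",bw,"yaw",np.degrees(np.arctan2(*(n-gt)[1::-1])),np.degrees(np.arctan2(*(n-bw)[1::-1])),"len",np.linalg.norm((n-gt)[:2]))
for q in [(440,248),(668,355),(380,460)]: print("pink",g(*q,.05))
s=telemetry.get_state();Rm=q2R(s["orientation"])
print("shift",Rm.inv().apply(gt-s["tcp_pos"])*1000)
E
```

```text
nose [ 0.50067171 -0.15171442  0.004     ] w 0.03805619817191799 grip [ 0.40730511 -0.14036648  0.07      ] bk [ 0.39669493 -0.13862837  0.        ] yaw -6.929838484434934 -7.173271012751933 len 0.09405369467167644
pink [ 0.40464904 -0.25862641  0.05      ]
pink [ 0.43138436 -0.21725674  0.05      ]
pink [ 0.44769744 -0.28555057  0.05      ]
shift [ -0.55357309  -5.03613614 102.18468688]
```

{"api": "step_arm", "payload": {"moves": [[[-1,-5,0],[0,0,0],60],[[-1,-5,20],[0,0,0],60],[[-1,-5,50],[0,0,0],60],[[-1,-5,80],[0,0,0],60],[[-1,-5,110],[0,0,0],60],[[-1,-5,130],[0,0,0],60],[[-1,-5,140],[0,0,0],60],[[-1,-5,140],[0,0,0],60]], "grip_force": 80}}

```text
clock: 2.73
tcp_pos: [0.4064, -0.14, 0.0297]
orientation: [-0.001, 0.064, 0.998, 0.0]
wrist_force: [-0.2, -0.0, 0.1]
finger_gap: 0.06
grip_force: 0.0
```

{"api": "step_arm", "payload": {"moves": [[[-1,0,0],[0,0,0],40],[[-1,0,0],[0,0,0],24],[[-1,0,0],[0,0,0],10],[[-1,0,0],[0,0,0],5],[[-1,0,0],[0,0,0],5],[[-1,0,0],[0,0,0],5],[[-1,0,0],[0,0,0],5],[[-1,0,0],[0,0,0],5]]}}

```text
clock: 3.4
tcp_pos: [0.409, -0.1415, 0.0319]
orientation: [0.001, 0.065, 0.998, -0.0]
wrist_force: [0.5, 0.2, 6.8]
finger_gap: 0.0149
grip_force: 77.7
```

{"api": "step_arm", "payload": {"moves": [[[0,0,-15],[0,0,0],5],[[0,0,-35],[0,0,0],5],[[0,0,-60],[0,0,0],5],[[0,0,-75],[0,0,0],5],[[0,0,-80],[0,0,0],5],[[0,0,-80],[0,0,0],5]]}}

```text
clock: 3.9
tcp_pos: [0.4085, -0.1415, 0.1116]
orientation: [0.001, 0.065, 0.998, -0.001]
wrist_force: [-0.7, 0.2, -3.1]
finger_gap: 0.0152
grip_force: 78.4
```

{"api": "step_arm", "payload": {"moves": [[[-10,-30,0],[0,0,0],5],[[-18,-65,0],[0,0,-0.01],5],[[-28,-100,0],[0,0,-0.02],5],[[-37,-135,0],[0,0,-0.025],5],[[-45,-165,0],[0,0,-0.025],5],[[-50,-185,0],[0,0,-0.025],5],[[-50,-191,0],[0,0,-0.025],5],[[-50,-191,0],[0,0,-0.025],5]]}}

```text
clock: 4.57
tcp_pos: [0.4317, -0.3377, 0.1085]
orientation: [-0.001, 0.054, 0.999, 0.001]
wrist_force: [0.3, 0.3, -2.8]
finger_gap: 0.0148
grip_force: 79.1
```

```bash
python3 - <<'E'
from h import *
s=telemetry.get_state();P=imaging.camera_params("wrist");w=imaging.read_camera("wrist")[:,:,::-1]
sc=imaging.read_camera("scene")[:,:,::-1];t=imaging.read_camera("top")[:,:,::-1]
import pickle;pickle.dump(P,open("w2.pkl","wb"))
for n,i in zip("wst",(w,sc,t)): cv2.imwrite(f"pics/2{n}.png",i)
r=lambda a,f: cv2.resize(a,None,fx=f,fy=f,interpolation=cv2.INTER_CUBIC)
A=r(w[150:350,220:420],2); B=r(sc[200:300,230:430],2); C=r(t[150:250,300:460][:, :],2.5)[:,:400]
cv2.imwrite("pics/2all.png",np.hstack([A,np.vstack([B,r(t[150:250,300:500],2)])]))
print(s["tcp_pos"],s["orientation"],s["wrist_force"],s["finger_gap"])
for n,p in dict(mouthL=(.549,-.2884,.018),mouthR=(.539,-.3973,.018)).items(): print(n,np.round(proj("wrist",p,P),1))
E
```

```text
[ 0.43165273 -0.33774894  0.10854019] [-9.94001658e-04  5.35539532e-02  9.98564099e-01  8.52345877e-04] [ 0.32749163  0.33813218 -2.80191841] 0.014776230865986915
mouthL [385.4 311.2]
mouthR [271.2 313.4]
```

View pics/2all.png

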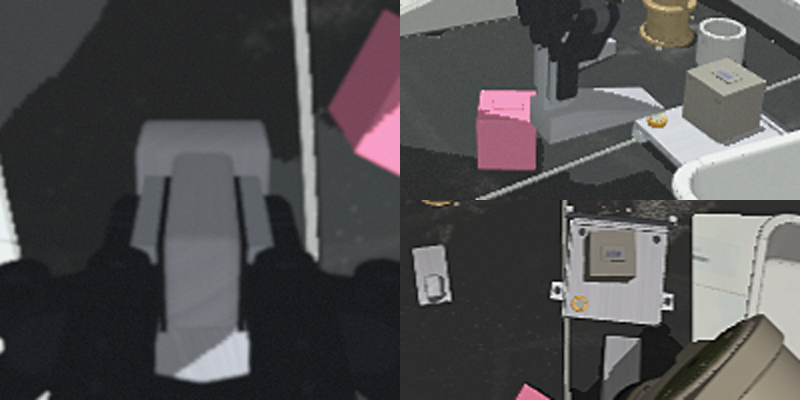

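```bash
python3 - <<'E'
from h import *
print(ray("top",(402.5,218.3),.08),ray("top",(420.5,218.8),.08))
m=np.array([.544,-.3430]);y=np.radians(-5.7);Rz=np.array([[np.cos(y),np.sin(y)],[-np.sin(y),np.cos(y)]])
print("nose in mouth",Rz@(np.array([.5227,-.3475])-m))
E
```

```text
[ 0.52143763 -0.32536961  0.08      ] [ 0.52031135 -0.36309194  0.08      ]
nose in mouth [-0.02074774 -0.00659326]
```

{"api": "step_arm", "payload": {"moves": [[[0,1,20],[0,0,0],5],[[0,2,45],[0,0,0],5],[[0,2,62],[0,0,0],5],[[0,2,70],[0,0,0],5],[[0,2,75],[0,0,0],5],[[0,2,77],[0,0,0],5],[[0,2,77],[0,0,0],5],[[0,2,77],[0,0,0],5]]}}

```text
clock: 5.38
tcp_pos: [0.4335, -0.3352, 0.0345]
orientation: [0.001, 0.052, 0.999, -0.001]
wrist_force: [-0.2, 0.7, -3.8]
finger_gap: 0.015
grip_force: 79.0
```

{"api": "step_arm", "payload": {"moves": [[[0,0,1],[0,0,0],5],[[0,0,2],[0,0,0],5],[[0,0,2.5],[0,0,0],5],[[0,0,3],[0,0,0],5],[[0,0,3],[0,0,0],5]]}}

```text
clock: 5.8
tcp_pos: [0.4333, -0.3354, 0.0319]
orientation: [0.001, 0.052, 0.999, -0.001]
wrist_force: [-2.3, 1.5, 5.8]
finger_gap: 0.0149
grip_force: 80.6
```

```bash
python3 - <<'E'
from h import *
t=imaging.read_camera("top")[:,:,::-1];sc=imaging.read_camera("scene")[:,:,::-1]
r=lambda a: cv2.resize(a,None,fx=4,fy=4,interpolation=cv2.INTER_CUBIC)
cv2.imwrite("pics/3.png",np.hstack([r(t[170:270,370:460]),r(sc[215:315,290:390])]))
E
```

```text
(no output)
```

View pics/3.png

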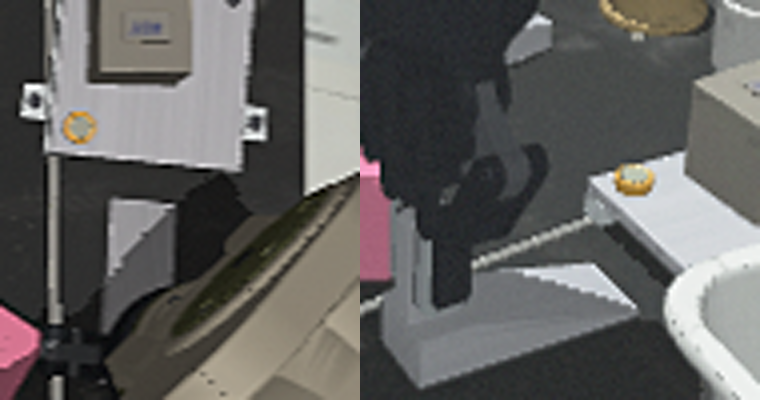

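```bash
python3 - <<'E'
from h import *
g=lambda X,Y,z: ray("top",(370+X/4,170+Y/4),z)
n=(g(109,199,.004)+g(176,204,.004))/2
A,B=g(46,153,.016),g(241,172,.016);m=(A+B)/2;e=(A-B)[:2];e/=np.linalg.norm(e)
d=(n-m)[:2];print("nose",n,"mouth",m,"yaw",np.degrees(np.arctan2(-e[0],e[1])),"x",d@[e[1],-e[0]],"y",d@e)
q=telemetry.get_state();ax=-q2R(q["orientation"]).as_matrix()[:,0];print("tool fwd yaw",np.degrees(np.arctan2(ax[1],ax[0])),"model nose",q["tcp_pos"]+.092*ax)
E
```

```text
nose [ 0.52269868 -0.34424999  0.004     ] mouth [ 0.54365403 -0.34322273  0.016     ] yaw -5.73633847009249 x -0.020747734877941185 y -0.0031166162902136656
tool fwd yaw -6.01139037230744 model nose [ 0.52476186 -0.3449731   0.03205866]
```

{"api": "step_arm", "payload": {"moves": [[[-5,0,0],[0,0,0],5],[[-11,0,0],[0,0,0],5],[[-17,0,0],[0,0,0],5],[[-23,0,0],[0,0,0],5],[[-29,0,0],[0,0,0],5],[[-35,0,0],[0,0,0],5],[[-40,0,0],[0,0,0],5],[[-40,0,0],[0,0,0],5]]}}

```text
clock: 6.57
tcp_pos: [0.4738, -0.3401, 0.0319]
orientation: [0.001, 0.052, 0.999, -0.001]
wrist_force: [-0.0, -0.1, 5.5]
finger_gap: 0.0153
grip_force: 80.4
```

{"api": "step_arm", "payload": {"moves": [[[-3,0,0],[0,0,0],5],[[-6,0,0],[0,0,0],5],[[-9,0,0],[0,0,0],5],[[-12,0,0],[0,0,0],5],[[-15,0,0],[0,0,0],5],[[-18,0,0],[0,0,0],5],[[-20,0,0],[0,0,0],5],[[-20,0,0],[0,0,0],5]]}}

```text
clock: 7.23
tcp_pos: [0.4898, -0.3413, 0.0319]
orientation: [-0.002, 0.053, 0.999, -0.001]
wrist_force: [-13.3, 1.2, 13.4]
finger_gap: 0.0153
grip_force: 81.7
```

{"api": "step_arm", "payload": {"moves": [[[-2,0,0],[0,0,0],5],[[-4,0,0],[0,0,0],5],[[-6,0,0],[0,0,0],5],[[-8,0,0],[0,0,0],5],[[-10,0,0],[0,0,0],5],[[-12,0,0],[0,0,0],5],[[-12,0,0],[0,0,0],5],[[-12,0,0],[0,0,0],5]]}}

```text
clock: 7.9
tcp_pos: [0.5015, -0.3424, 0.0319]
orientation: [-0.002, 0.053, 0.999, -0.0]
wrist_force: [-12.8, 1.8, 12.2]
finger_gap: 0.0153
grip_force: 81.6
```

```bash
python3 - <<'E'
from h import *
s=telemetry.get_state();print(s["tcp_pos"],s["orientation"],s["wrist_force"])
t=imaging.read_camera("top")[:,:,::-1];sc=imaging.read_camera("scene")[:,:,::-1]
cv2.imwrite("pics/4t.png",t);cv2.imwrite("pics/4s.png",sc)
r=lambda a: cv2.resize(a,None,fx=4,fy=4,interpolation=cv2.INTER_CUBIC)
o=cv2.imread("pics/2s.png")
cv2.imwrite("pics/4.png",np.hstack([r(o[215:315,335:435]),r(sc[215:315,335:435])]))
E
```

```text
[ 0.50149313 -0.34235669  0.03193119] [-2.25467435e-03  5.31379559e-02  9.98584582e-01 -3.26675227e-04] [-12.79899229   1.80550945  12.21415545]
```

View pics/4.png

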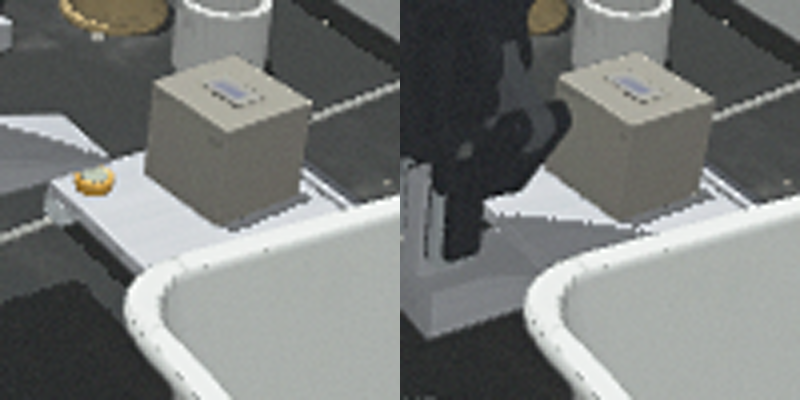

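```bash
cat > gap.py <<'E'
from h import *
def run(f,box=(230,263,386,414)):
    a,b,c,d=box
    o=cv2.cvtColor(cv2.imread("pics/2s.png"),6);n=cv2.cvtColor(cv2.imread(f),6)
    W=np.eye(2,3,dtype=np.float32);M=np.zeros_like(o);M[a:b,c:d]=255
    cc,W=cv2.findTransformECC(o,n,W,cv2.MOTION_TRANSLATION,(3,200,1e-6),M,3)
    y=np.radians(-5.7);ex=np.array([np.cos(y),np.sin(y),0]);p=np.array([.605,-.335,.06])
    h=np.array([.544,-.343,.012])+.115*ex;r=p-h
    u0=np.array(proj("scene",p))
    for gp in (.002,.004,.006,.008):
        t=gp/.115;q=h+R.from_rotvec(np.cross(ex,[0,0,-1])*-t if 0 else np.cross([0,0,1],ex)*t).apply(r)
        print(gp,np.round(np.array(proj("scene",q))-u0,2), end=" ")
    print("\nmeasured",W[:,2],cc)
E
python3 -c "
from gap import *;run('pics/4s.png')"
```

```text
0.002 [ 0.43 -0.57] 0.004 [ 0.88 -1.14] 0.006 [ 1.32 -1.7 ] 0.008 [ 1.78 -2.25] 
measured [ 0.4287967  -0.88513243] 0.9841221658894054
```

{"api": "step_arm", "payload": {"moves": [[[-2,0,0],[0,0,0],5],[[-4,0,0],[0,0,0],5],[[-6,0,0],[0,0,0],5],[[-8,0,0],[0,0,0],5],[[-9,0,0],[0,0,0],5],[[-9,0,0],[0,0,0],5],[[-9,0,0],[0,0,0],5],[[-9,0,0],[0,0,0],5]]}}

```text
clock: 8.67
tcp_pos: [0.5103, -0.3433, 0.0319]
orientation: [-0.002, 0.053, 0.999, -0.0]
wrist_force: [-12.8, 2.3, 13.2]
finger_gap: 0.0148
grip_force: 81.8
```

```bash
python3 - <<'E'
from gap import *
s=telemetry.get_state();print(s["tcp_pos"],s["orientation"],s["wrist_force"],s["grip_force"],s["qvel"].round(4) if hasattr(s["qvel"],"round") else s["qvel"])
sc=imaging.read_camera("scene")[:,:,::-1];cv2.imwrite("pics/5s.png",sc);run("pics/5s.png")
cv2.imwrite("pics/5.png",cv2.resize(np.hstack([sc[200:300,300:430],imaging.read_camera("top")[150:250,340:470,::-1]]),None,fx=3,fy=3,interpolation=cv2.INTER_CUBIC))
E
```

```text
[ 0.51032605 -0.34325403  0.0319118 ] [-2.32092099e-03  5.31329775e-02  9.98584713e-01 -2.65273604e-04] [-12.80439234   2.3045193   13.19176368] 81.7668342590332 [-0.0003 -0.0002 -0.0006 -0.0001 -0.001   0.0015]
0.002 [ 0.43 -0.57] 0.004 [ 0.88 -1.14] 0.006 [ 1.32 -1.7 ] 0.008 [ 1.78 -2.25] 
measured [ 0.97595155 -1.6001695 ] 0.9651605258069399
```

View pics/5.png

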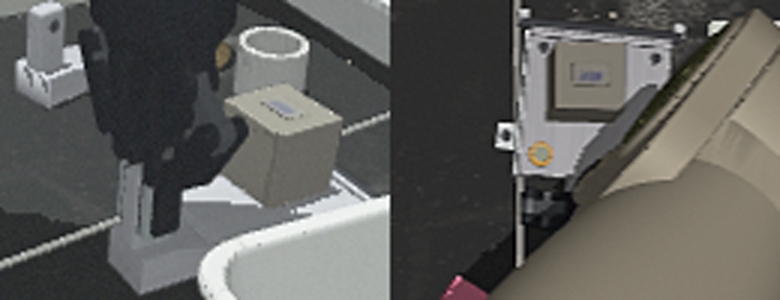

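The picture shows the wedge flat under the plate, the cube upright, and nothing else disturbed. The gap comes out at about 5.5 mm from cube tracking and about 6 mm by dead reckoning. I'm handing it in.

```bash
python3 -c "
from workcell import env;print(env.hand_in())"
```

```text
the job is handed in; nothing more can be done
None
```

I handed the job in with the long wedge still gripped flat under the plate's front edge. The gap is about 5.5 mm by my camera estimate, the cube is upright, and nothing else appears moved; the hand-in returned no verdict.

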